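# Pack the short foot of the roll mill by feel

### The job

The roll mill shakes when it runs because its front left foot hangs short of the worktop. By sliding the packers nose first under that foot, find the one that goes in with a steady drag and takes the foot's weight - not one that is loose, and without forcing one that is too thick: never push the mill hard. Leave that packer square under the foot, fully home with its grip nearly up to the foot, and leave the other two lying flat on the worktop well away from it; do not disturb the two small bottles or the white jar.

Things in the scene. Friction and masses are not known exactly. Their poses are not given: they have to be found in the camera images.
- foot_front (a point): Point on the worktop (z = 0) below the middle of the front edge of the mill's short foot (front left, seen from the robot). x points level in under the foot, square to that edge; z up. The foot is a steel plate 40 x 40 x 10 mm; its level underside hangs 2.6 to 10.6 mm above the worktop, unknown each time. It gives straight up in a soft rubber mount, against 1.8 N and 0.4 N more per mm.
- mill_base: White cast bench roll mill with two steel rolls and a flat foot under each corner lug; stands fast. Base casting 205 x 300 mm, 190 mm high; origin on the worktop, 20 mm left of below its middle; x from front to back, y to its left. The lug over the short foot is 46 mm wide, top at z = 46 mm, front flush with the foot; the body starts 42 mm behind that edge.
- thin_grip (a point): Middle of the thin packer's upright grip, 28 mm above its underside; x along the grip to the nose, z up. The packer is an aluminium plate 40 mm wide, 5 mm thick, lying flat; along its middle stands a grey plastic grip, the shortest of the three: 36 mm long (x), 10 mm wide (y), top 43 mm up. The plate runs 50 mm on from the grip to the nose.
- thin_nose (a point): Tip of the thin packer's nose, on its underside, 68 mm ahead of the middle of its grip; same axes. The top of the last 22 mm is bevelled down by 3.6 mm. A packer thinner than the gap slides in with almost no drag (under 1.5 N) and carries nothing.
- packer_thin: The thin packer as a whole, about 70 g: origin on its underside below the middle of the grip, x to the nose, z up.
- mid_grip (a point): Middle of the mid packer's upright grip, 28 mm above its underside; x along the grip to the nose, z up. The packer is an aluminium plate 40 mm wide, 8 mm thick, lying flat; along its middle stands a grey plastic grip, the middle-length of the three: 46 mm long (x), 10 mm wide (y), top 46 mm up. The plate runs 50 mm on from the grip to the nose.
- mid_nose (a point): Tip of the mid packer's nose, on its underside, 73 mm ahead of the middle of its grip; same axes. The top of the last 22 mm is bevelled down by 3.6 mm. A packer 0.4 to 3 mm thicker than the gap rides in on its bevel, lifts the foot and drags steadily with 2 to 12 N (up to 15 N while the bevel enters).
- packer_mid: The mid packer as a whole, about 70 g: origin on its underside below the middle of the grip, x to the nose, z up.
- thick_grip (a point): Middle of the thick packer's upright grip, 28 mm above its underside; x along the grip to the nose, z up. The packer is an aluminium plate 40 mm wide, 11 mm thick, lying flat; along its middle stands a grey plastic grip, the longest of the three: 56 mm long (x), 10 mm wide (y), top 49 mm up. The plate runs 50 mm on from the grip to the nose.
- thick_nose (a point): Tip of the thick packer's nose, on its underside, 78 mm ahead of the middle of its grip; same axes. The top of the last 22 mm is bevelled down by 3.6 mm. A packer over 3.6 mm thicker than the gap stops dead with its nose at the foot's front edge.
- packer_thick: The thick packer as a whole, about 70 g: origin on its underside below the middle of the grip, x to the nose, z up.
- dropper: Bystander: small brown dropper bottle with a tall black cap, 33 x 33 x 86 mm, standing on the worktop; origin under its middle.
- jar: Bystander: white screw-lid jar, 58 x 58 x 48 mm, standing on the worktop; origin under its middle.
- amber: Bystander: small brown bottle with a white cap, 37 x 37 x 75 mm, standing on the worktop; origin under its middle.
Mind the look-alikes: they are no part of the job. What is shaped like the packer_thin but blue, green or pink is not meant.

How it is judged:
At the end, for the whole second after the job is handed in: One packer rests under the short foot, nose 36-56 mm past its front edge (grip meets foot at 50), within 10 mm of its middle and 0.2 rad of square, pressed by the foot (over 1 N); the other two lie flat on the worktop, their grips over 100 mm from that edge (((x of thin_nose in the frame of foot_front between 0.036 and 0.056 m and y of thin_nose in the frame of foot_front between -0.01 and 0.01 m and angle between the x axis of packer_thin and the x axis of foot_front, either way round below 0.2 rad and contact force between packer_thin and mill_base above 1 N and linear speed of packer_thin below 0.01 m/s and horizontal distance between each of mid_grip, thick_grip and foot_front above 0.1 m and angle between each of packer_mid, packer_thick's own z axis and vertical below 0.1 rad and height (world z) of each of mid_grip, thick_grip below 0.034 m) or (x of mid_nose in the frame of foot_front between 0.036 and 0.056 m and y of mid_nose in the frame of foot_front between -0.01 and 0.01 m and angle between the x axis of packer_mid and the x axis of foot_front, either way round below 0.2 rad and contact force between packer_mid and mill_base above 1 N and linear speed of packer_mid below 0.01 m/s and horizontal distance between each of thin_grip, thick_grip and foot_front above 0.1 m and angle between each of packer_thin, packer_thick's own z axis and vertical below 0.1 rad and height (world z) of each of thin_grip, thick_grip below 0.034 m) or (x of thick_nose in the frame of foot_front between 0.036 and 0.056 m and y of thick_nose in the frame of foot_front between -0.01 and 0.01 m and angle between the x axis of packer_thick and the x axis of foot_front, either way round below 0.2 rad and contact force between packer_thick and mill_base above 1 N and linear speed of packer_thick below 0.01 m/s and horizontal distance between each of thin_grip, mid_grip and foot_front above 0.1 m and angle between each of packer_thin, packer_mid's own z axis and vertical below 0.1 rad and height (world z) of each of thin_grip, mid_grip below 0.034 m))); the robot touches nothing.
It fails at once if the mill is pushed or struck with more than 25 N (contact force between mill_base and anything else above 25 N).
It fails at once if the dropper bottle is moved more than 30 mm (distance of dropper from where it was at the start of the episode above 0.03 m).
It fails at once if the white-capped bottle is moved more than 30 mm (distance of amber from where it was at the start of the episode above 0.03 m).
It fails at once if the white jar is moved more than 30 mm (distance of jar from where it was at the start of the episode above 0.03 m).
It also fails if it takes over 72 s, if anything falls off the work surface, if the arm or the gripper's body presses on something with over 40 N, if the wrist force passes 120 N, or if a joint passes its speed limit or range.

### The arm

A 6-joint arm with a two-finger parallel gripper is mounted at the origin on the work surface; the furniture and walls round the work are solid. World frame = base frame: x ahead of the robot, y to its left, z up, the work surface at z = 0. Lengths are in m, angles in rad, forces in N, time in s.
With the tool pointing down it reaches from about 0.425 to 0.925 m from the base axis. Payload 12.5 kg.
Tool frame: the origin (TCP) lies midway between the tips of the shut fingers; the grasp point (between the pads) lies manip.grip_point_offset behind it (manip.grip_point_offset is the distance from the TCP to the grasp point, in m); z points along the fingers, y is the direction in which the jaws open and shut (so a half turn about z gives the same grasp; the last joint's range is limited). The gripper opens to 85 mm and grips with 20 to 120 N. Pads are 22 mm wide; open, the fingers measure 114 mm over their backs; the gripper's body (76 mm by 85 mm) begins 54 mm behind the grasp point. The pads swing forward as they close: fully open they stand 13 mm farther back than shut.
Start: joints at [1.093, 0.491, 1.559, -0, 1.092, -0.106], TCP at [0.227, 0.582, 0.231] pointing down, gripper open.
Joint ranges: [-3.1, 3.1], [-0.84, 2.19], [0.05, 2.79], [-1.13, 4.28], [0.06, 2.93], [-2.69, 2.69]. Speed limits (rad/s): [2.22, 2.22, 2.79, 3.14, 3.14, 3.14].

### API

Orientations are given as [roll, pitch, yaw] about the fixed x, y, z axes, in that order (R = Rz(yaw) Ry(pitch) Rx(roll)).
In Python, from plant import manip gives the robot as it stands. Calls block until the motion is done:
- manip.move_pose(position, orientation): joint-space move of the TCP to a pose.
- manip.servo_line(position, v=0.15, frame=None, f_stop=None): straight line of the TCP; frame=None keeps the orientation; v is the mean speed in m/s. With f_stop (N) it stops when the force on the tool has changed by that much, and returns True; else False.
- manip.goto_joints(angles): joint-space move.
- manip.open_gripper() and manip.gripper_close(): open the fingers fully, or close them until they stop; the grip force is fixed at half the most.
- manip.pause(seconds).
- manip.ik(position, orientation): joint angles nearest the present ones, or None.
- manip.sense(): the state.
- manip.read_camera(name): name is "side" or "top"; returns (picture, depth): 400x640x3 uint8, red, green, blue; 400x640 float32, m along the optical axis (not along the pixel's ray), 0 where there is no reading.
- manip.get_calibration(name): a dict with "intrinsics" (3x3 intrinsics, pixels), "dist" ([k1, k2, p1, p2, k3] as OpenCV has them; the pictures are not rectified), "eye" and "orientation" of the camera in the world. Camera axes: x right, y up, looking along -z (the intrinsics and any distortion apply to the point x, -y, -z); pixel columns grow to the right and rows downward; lengths in m; the calibration is good to about 2 mm. A picture is of the moment at which its call begins. get_calibration takes no time and is no camera call.
A pose or a line that the arm cannot do raises manip.Unreachable and nothing moves.
- manip.job_done(): hands the job in, once; it reports no verdict.
The state is a dict: "clock": time; "q": joint angles; "qvel": joint speeds; "joint_efforts": joint torques, N m; "ee_pos": TCP position; "tool_rot": TCP orientation; "force": force on the tool from outside, world axes, zero at the start; "moment": the same for the moment, N m; "opening": finger opening in m.
Only numpy, scipy, OpenCV 4.12 (cv2) and the standard library are available. Lean on these libraries where they do the work, as an engineer would, in place of code of your own. Each camera call takes 0.05 s, during which the arm holds its last target. There are 200 camera calls.

## Working session

There is one attempt and no reset: what is moved stays moved. The work goes in short steps, each a Python script; the robot and the scene stay as the last script left them, time stands still between calls to the robot, and variables do not carry over. Pictures are saved under pics/ and viewed, about 8 in all and at most 12, crops included, and the job is handed in when it is done.

```bash
mkdir -p pics; ls
python3 - <<'E'
from plant import manip
import cv2,numpy as np
np.set_printoptions(precision=4,suppress=True)
for n in("top","side"):
    im,d=manip.read_camera(n); np.savez(f"pics/{n}0.npz",im=im,d=d)
    cv2.imwrite(f"pics/{n}0.png",im[:,:,::-1]); c=manip.get_calibration(n); print(n,c)
print(manip.sense(), manip.grip_point_offset)
E
```

```text
pics
top {'intrinsics': array([[398.1206,   0.    , 324.6147],
       [  0.    , 398.1206, 191.6439],
       [  0.    ,   0.    ,   1.    ]]), 'dist': array([-0.0632,  0.    ,  0.    ,  0.    ,  0.    ]), 'eye': array([0.3703, 0.0703, 1.1187]), 'orientation': array([ 0.1067, -0.015 , -1.5911])}
side {'intrinsics': array([[515.4962,   0.    , 322.363 ],
       [  0.    , 515.4962, 192.8561],
       [  0.    ,   0.    ,   1.    ]]), 'dist': array([-0.0328,  0.    ,  0.    ,  0.    ,  0.    ]), 'eye': array([ 0.2663, -0.6269,  1.1325]), 'orientation': array([ 0.5897, -0.001 , -0.3339])}
{'clock': 0.1, 'q': array([ 1.0934,  0.4915,  1.5594,  0.    ,  1.0917, -0.1056]), 'qvel': array([ 0.0019, -0.0011, -0.0018,  0.    , -0.0007, -0.0021]), 'joint_efforts': array([  0.0027, -61.9451, -26.203 ,  -0.0001,   0.0028,  -0.0001]), 'ee_pos': array([0.2269, 0.5821, 0.2308]), 'tool_rot': array([-3.1405, -0.0001,  2.7698]), 'force': array([ 0.0318, -0.3898, -0.375 ]), 'moment': array([-0.0277, -0.0344, -0.0095]), 'opening': 0.08563339430479132} 0.0187
```

View pics/top0.png

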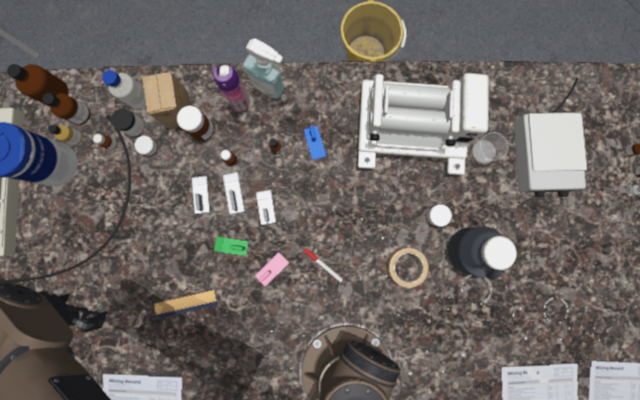

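View pics/side0.png

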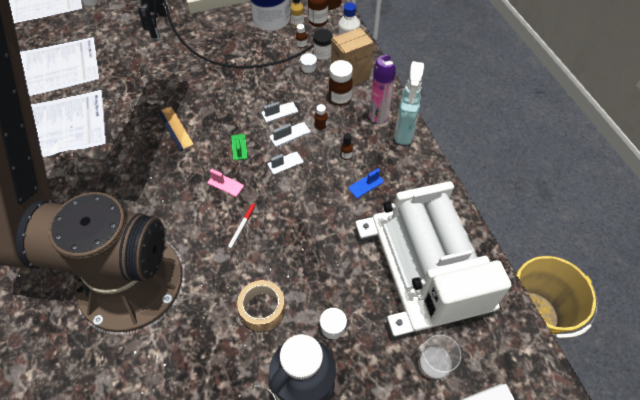

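Top view: three white plates at (200,195), (233,193) and (266,208). The look-alikes are blue (315,142), green (232,246) and pink (272,269). The short foot lug is near (367,160), amber at (229,157), dropper at (275,146), jar at (440,215). Next I measure the plates and lug with masks, plus one close crop.

```bash
cat > h.py <<'E'
import cv2,numpy as np
from scipy.spatial.transform import Rotation as R
from plant import manip
np.set_printoptions(precision=4,suppress=True)
def ray(n,uv):
    c=manip.get_calibration(n)
    p=cv2.undistortPoints(np.array(uv,float).reshape(-1,1,2),c['intrinsics'],c['dist'])[:,0]
    d=np.c_[p[:,0],-p[:,1],-np.ones(len(p))]
    return c['eye'],R.from_euler('xyz',c['orientation']).apply(d)
def onz(n,uv,z):
    e,d=ray(n,uv); return e+d*((z-e[2])/d[:,2])[:,None]
def depthpts(n,uv,dep):
    e,d=ray(n,uv); return e+d*np.asarray(dep)[:,None]
E
python3 - <<'E'
from h import *
for n in("top","side"):
    z=np.load(f"pics/{n}0.npz"); im,d=z['im'],z['d']
    hsv=cv2.cvtColor(im,cv2.COLOR_RGB2HSV)
    m=((hsv[:,:,2]>185)&(hsv[:,:,1]<40)).astype(np.uint8)
    k,lab,st,ce=cv2.connectedComponentsWithStats(m)
    for i in range(1,k):
        if 80<st[i,4]<3000:
            cs=cv2.findContours((lab==i).astype(np.uint8),0,1)[0]
            p=np.vstack(cs)[:,0]
            W=onz(n,p,0.007)[:,:2].astype(np.float32)*1000
            r=cv2.minAreaRect(W)
            if 10<min(r[1]) and max(r[1])<160: print(n,ce[i].round(),st[i,4],'ctr',np.round(r[0]),'size',np.round(r[1],0),round(r[2]), 'corners',cv2.boxPoints(r).round().tolist())
t=np.load("pics/top0.npz");s=np.load("pics/side0.npz")
a=cv2.resize(t['im'][165:235,180:290],None,fx=5,fy=5,interpolation=2)
b=cv2.resize(s['im'][95:180,255:335],None,fx=5,fy=5,interpolation=2)[:,:400]
c=cv2.resize(t['im'][130:190,340:400],None,fx=4,fy=4,interpolation=2)
e=cv2.resize(s['im'][205:255,345:405],None,fx=4,fy=4,interpolation=2)
o=np.zeros((600,800,3),np.uint8); o[:350,:550]=a; o[350:590,:240]=c; o[350:550,250:490]=e
b=cv2.resize(b,(240,255)); o[345:600,550:790]=b
cv2.imwrite("pics/crop1.png",o[:,:,::-1])
# depth around lug
d=t['d'];print(np.unique(np.round(d[150:172,358:378],2),return_counts=True))
vv,uu=np.mgrid[150:172:2,354:380:2];P=depthpts("top",np.c_[uu.ravel(),vv.ravel()],d[vv,uu].ravel());print((P[:,2].reshape(vv.shape)*1000).round())
E
```

```text
top [263.  50.] 393 ctr [910. 219.] size [111.  38.] 61 corners [[867.0, 180.0], [900.0, 161.0], [954.0, 258.0], [920.0, 277.0]]
top [455. 106.] 432 ctr [ 736. -333.] size [ 27. 155.] 86 corners [[658.0, -341.0], [812.0, -352.0], [814.0, -325.0], [659.0, -315.0]]
top [189. 117.] 453 ctr [711. 439.] size [69. 67.] 1 corners [[676.0, 472.0], [677.0, 405.0], [746.0, 406.0], [745.0, 473.0]]
top [  5. 115.] 148 ctr [736. 997.] size [39. 37.] 88 corners [[717.0, 978.0], [754.0, 976.0], [755.0, 1015.0], [718.0, 1017.0]]
top [143. 144.] 245 ctr [635. 568.] size [49. 48.] 45 corners [[601.0, 568.0], [635.0, 534.0], [670.0, 569.0], [636.0, 603.0]]
top [233. 191.] 481 ctr [491. 308.] size [111.  42.] 10 corners [[432.0, 319.0], [440.0, 278.0], [549.0, 297.0], [542.0, 339.0]]
top [200. 192.] 399 ctr [488. 401.] size [100.  41.] 6 corners [[436.0, 417.0], [440.0, 376.0], [540.0, 386.0], [535.0, 427.0]]
top [265. 206.] 407 ctr [450. 217.] size [90. 41.] 9 corners [[402.0, 231.0], [408.0, 190.0], [498.0, 204.0], [491.0, 245.0]]
top [440. 215.] 360 ctr [ 417. -274.] size [60. 56.] 89 corners [[388.0
[... 2366 characters left out ...]
3.   43.   46.   47.    2.
    -1.]
 [  -0.   -1.   -2.   45.   46.   47.   44.   44.   43.   43.   45.   -2.
    -2.]
 [  -3.    2.   35.   45.   46.   49.   55.   55.   43.   49.   42.   -3.
    -0.]
 [  -2.    0.   41.   42.   47.   49.   56.   55.   48.   41.   45.   -0.
    -1.]
 [  -2.   -0.   42.   45.   47.   47.   46.   48.   42.   46.   40.    0.
     0.]
 [  -1.   -1.   40.   43.   50.   48.   45.   45.   44.   45.   44.   -4.
     5.]
 [  -1.   -2.   39.   45.   45.   47.   41.   47.   45.   44.   44.    0.
     0.]
 [   1.    1.   15.   18.   19.   16.   18.   16.   15.   16.   -4.   -6.
    -3.]
 [   0.   -2.    0. 1119.   -2.    4.   -1.   -0.    0.   -4.   -1.   -0.
    -2.]]
```

View pics/crop1.png

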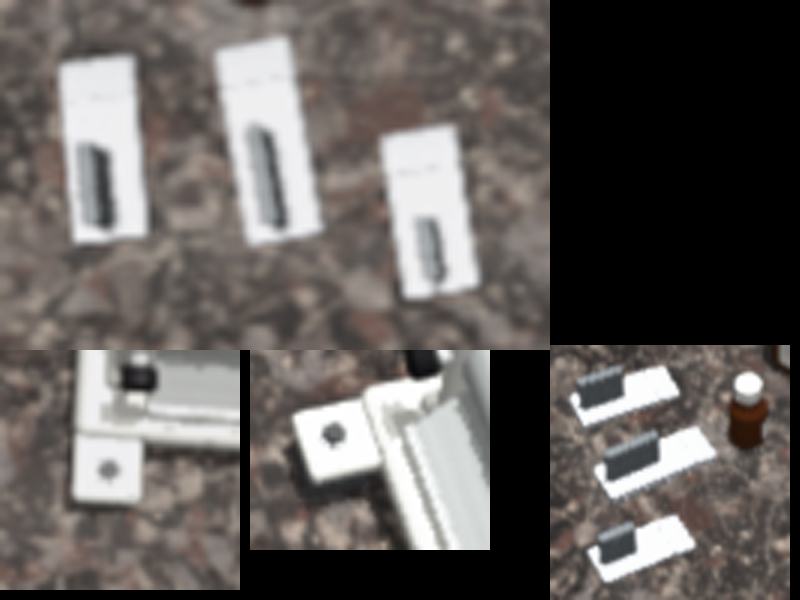

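The crop confirms the choice: mid on the left (100 mm measured), thick in the middle (111) and thin on the right (90). All have grey grips at the near end and noses pointing +x. Now the lug pose.

Run:
```python
from h import *
for n in("top","side"):
    z=np.load(f"pics/{n}0.npz"); im,d=z['im'],z['d']
    vv,uu=np.mgrid[0:400,0:640]
    uv=np.c_[uu.ravel(),vv.ravel()]; P=depthpts(n,uv,d.ravel()); Z=P[:,2].reshape(400,640)
    for nm,(x0,x1,y0,y1) in dict(L=(.48,.6,-.12,.02),R=(.46,.58,-.36,-.2)).items():
        W=onz(n,uv,.046).reshape(400,640,3)
        m=(Z>.032)&(Z<.065)&(W[...,0]>x0)&(W[...,0]<x1)&(W[...,1]>y0)&(W[...,1]<y1)
        for x in np.arange(x0,x1,.006):
            r=m&(abs(W[...,0]-x)<.003)
            if r.sum()>3: print(n,nm,'x%.3f'%x,r.sum(),'y %.1f..%.1f'%(W[r][:,1].min()*1e3,W[r][:,1].max()*1e3),'z',(np.median(Z[r])*1e3).round())
        lug=W[m]; 
        for k in range(6): pass
        # front edge: min x per y column
        ys=np.arange(y0,y1,.006); print([ (round(y*1e3),round(W[m&(abs(W[...,1]-y)<.003)][:,0].min()*1e3)) for y in ys if (m&(abs(W[...,1]-y)<.003)).any()])
    # boundary refinement in image: print white profile
t=np.load("pics/top0.npz")['im'].astype(int).mean(2).astype(int)
print(t[158:178,362:372:3].T); print(t[162,352:384])
print(t[160:182,447:465:4].T); print(t[168,440:474])
```

```text
top L x0.552 30 y -84.8..-40.9 z 43.0
top L x0.558 34 y -85.0..-41.0 z 45.0
top L x0.564 39 y -85.3..-41.1 z 45.0
top L x0.570 44 y -85.4..-41.3 z 47.0
top L x0.576 36 y -85.6..-41.5 z 46.0
top L x0.582 33 y -88.6..-44.5 z 45.0
top L x0.588 38 y -119.2..-44.6 z 45.0
top L x0.594 57 y -119.5..-44.8 z 50.0
[(-120, 589), (-114, 589), (-108, 589), (-102, 592), (-96, 592), (-90, 583), (-84, 550), (-78, 550), (-72, 550), (-66, 550), (-60, 551), (-54, 551), (-48, 551), (-42, 554)]
top R x0.532 33 y -334.2..-286.4 z 44.0
top R x0.538 46 y -334.7..-286.5 z 45.0
top R x0.544 44 y -335.0..-286.8 z 45.0
top R x0.550 35 y -335.3..-287.3 z 46.0
top R x0.556 36 y -335.7..-287.6 z 45.0
top R x0.562 36 y -336.0..-287.9 z 45.0
top R x0.568 34 y -336.4..-291.0 z 45.0
top R x0.574 42 y -339.6..-271.8 z 47.0
[(-342, 574), (-336, 532), (-330, 529), (-324, 530), (-318, 530), (-312, 530), (-306, 530), (-300, 530), (-294, 530), (-288, 533), (-282, 575), (-276, 575), (-270, 575), (-264, 578), (-258, 578), (-252, 578), (-246, 578), (-240, 578), (-234, 578)]
side L x0.552 29 y -92.0..-51.0 z 41.0
side L x0.558 
[... 1373 characters left out ...]
9 239 239 237 226 209 196 186 214 230
 237 239 239 239 227 171 127 112 102  99  97 100 107 119]
[[105 104  97  95  97 104 113 118 120 121 122 120 102  76  59  51  62  85
   95  98 103 102]
 [239 239 239 239 239 239 239 239 239 239 239 238 224 178 103  55  64  85
   91  91  90  91]
 [239 239 237 224 194 158 147 169 202 215 229 237 229 189 117  61  54  59
   70  73  76  86]
 [238 239 236 220 189 156 152 180 206 224 235 239 234 205 145  87  80  93
   97  94  91  90]
 [232 235 234 234 235 235 235 235 235 233 233 233 232 217 181 154 151 152
  152 153 151 144]]
[ 90 102 114 102  76  55  63 120 189 226 238 239 236 228 223 202 156 141
 172 206 231 238 240 235 204 141 109 111 109 102  94  88  88  93]
```

Front edge of the short foot is about (0.551, -0.065) with mill yaw about -0.08, and the two views agree to about 3 mm. I start with the mid packer, since its result decides between all three. Grasp and carry it.

```bash
cat >> h.py <<'E'
from math import pi,cos,sin
FF=np.array([.551,-.065]); FY=-.08; U=np.array([cos(FY),sin(FY)])
def ori(yaw):  # half turn nearest to mid range of the last joint
    return [pi,0,yaw+H]
H=pi
def st(t=''):
    s=manip.sense(); print(t,'t%.1f'%s['clock'],'p',s['ee_pos'],'F',s['force'],'op %.4f'%s['opening']); return s
def pick(xy,yaw,z):
    manip.move_pose([*xy,.12],ori(yaw)); manip.servo_line([*xy,z],v=.12); manip.gripper_close(); st('gripped')
    manip.servo_line([*xy,z+.1],v=.15)
def pre(L,z,gap):
    p=FF-U*(L+gap); manip.move_pose([*p,z+.1],ori(FY)); manip.servo_line([*p,z+.015],v=.15); manip.servo_line([*p,z+.0005],v=.03,f_stop=5); st('down')
E
python3 - <<'E'
from h import *
for xy,y in(((.463,.398),.1),((.467,.304),.17),((.425,.213),.15),((.45,-.057),FY)):
    for h in(0,pi,-pi):
        q=manip.ik([*xy,.014],[pi,0,y+h]); print(xy,h,q)
E
```

```text
(0.463, 0.398) 0 [ 0.6019  0.7487  1.7622 -0.      0.6306  2.0727]
(0.463, 0.398) 3.141592653589793 [ 0.6019  0.7487  1.7622  0.      0.6306 -1.0689]
(0.463, 0.398) -3.141592653589793 [ 0.6019  0.7487  1.7622  0.      0.6306 -1.0689]
(0.467, 0.304) 0 [ 0.4585  0.7035  1.8997 -0.      0.5383  1.8593]
(0.467, 0.304) 3.141592653589793 [ 0.4585  0.7035  1.8997  0.      0.5383 -1.2823]
(0.467, 0.304) -3.141592653589793 [ 0.4585  0.7035  1.8997  0.      0.5383 -1.2823]
(0.425, 0.213) 0 [ 0.3255  0.6457  2.1026 -0.      0.3932  1.7463]
(0.425, 0.213) 3.141592653589793 [ 0.3255  0.6457  2.1026 -0.      0.3932 -1.3953]
(0.425, 0.213) -3.141592653589793 [ 0.3255  0.6457  2.1026 -0.      0.3932 -1.3953]
(0.45, -0.057) 0 [-0.2718  0.6331  2.1556 -0.      0.3529  1.379 ]
(0.45, -0.057) 3.141592653589793 [-0.2718  0.6331  2.1556 -0.      0.3529 -1.7626]
(0.45, -0.057) -3.141592653589793 [-0.2718  0.6331  2.1556 -0.      0.3529 -1.7626]
```

Run:
```python
from h import *
pick((.4636,.3975),.10,.014)
pre(.073,.014,.02)
for n in("top","side"):
    im,d=manip.read_camera(n); np.savez(f"pics/{n}1.npz",im=im,d=d)
t=cv2.resize(np.load("pics/top1.npz")['im'][130:250,300:420],(480,480),interpolation=2)
s=cv2.resize(np.load("pics/side1.npz")['im'][180:280,280:400],None,fx=2.6,fy=2.6,interpolation=2)
o=np.zeros((480,800,3),np.uint8);o[:,:480]=t;o[:260,484:796]=s
cv2.imwrite("pics/c2.png",o[:,:,::-1])
```

```text
gripped t3.0 p [0.4637 0.3975 0.0142] F [-0.9043 -0.0801  2.5332] op 0.0094
down t6.8 p [ 0.4582 -0.0576  0.0141] F [ 0.0908 -0.0665  5.7135] op 0.0091
```

View pics/c2.png

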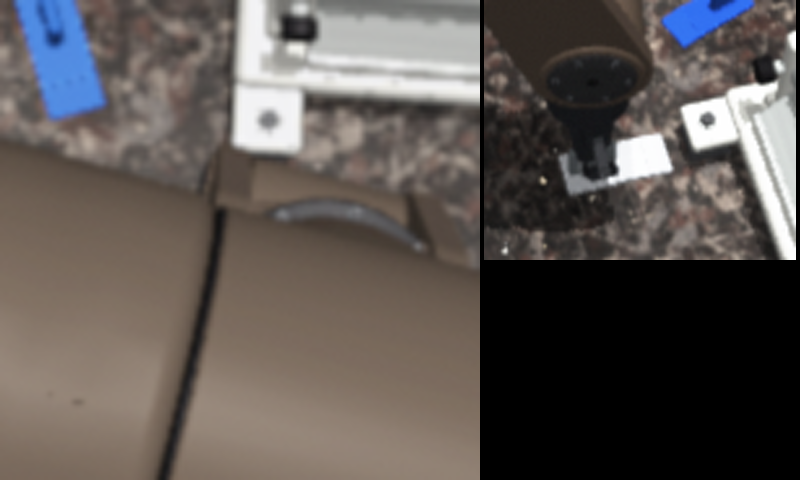

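Mid is held flat and square. Side view puts the nose edge at about pixels (348,232)–(352,246). Creep in, logging force.

```bash
cat >> h.py <<'E'
def insert(L,z,n0,n1,step=.004,fmax=16,v=.015):
    """push nose from n0 to n1 (m past edge); stop above fmax along U"""
    for n in np.arange(n0+step,n1+1e-6,step):
        hit=manip.servo_line([*(FF+U*(n-L)),z],v=v,f_stop=9); s=manip.sense()
        nn=(s['ee_pos'][:2]-FF)@U+L; f=-s['force'][:2]@U
        print('nose %.1f push %.1f Fz %.1f z %.4f %s'%(nn*1e3,f,s['force'][2],s['ee_pos'][2],'HIT' if hit else ''))
        if hit or f>fmax: return False
    return True
E
python3 - <<'E'
from h import *
print(onz("side",[(347.7,231.9),(351.9,245.8)],.006), 'expected nose',manip.sense()['ee_pos'][:2]+U*.073)
print(insert(.073,.0143,-.02,.012,fmax=13)); st()
E
```

```text
[[ 0.5358 -0.047   0.006 ]
 [ 0.5317 -0.0871  0.006 ]] expected nose [ 0.531  -0.0634]
nose -15.9 push 0.7 Fz 0.1 z 0.0142 
nose -12.0 push 0.5 Fz -0.4 z 0.0142 
nose -7.9 push -0.2 Fz -1.1 z 0.0143 
nose -4.0 push -0.3 Fz -0.3 z 0.0143 
nose 0.0 push 0.8 Fz -1.6 z 0.0143 
nose 4.0 push -0.6 Fz 0.3 z 0.0143 
nose 8.1 push -0.0 Fz -0.8 z 0.0143 
nose 12.0 push -0.0 Fz -0.7 z 0.0143 
True
 t10.2 p [ 0.4902 -0.0601  0.0143] F [ 0.0448  0.0663 -0.6646] op 0.0095
```

Run:
```python
from h import *
print(insert(.073,.0142,.012,.044,fmax=17)); st()
```

```text
nose 16.1 push 0.5 Fz -0.4 z 0.0142 
nose 20.1 push 1.5 Fz -0.4 z 0.0142 
nose 24.1 push -0.6 Fz 0.7 z 0.0142 
nose 28.2 push -0.3 Fz -0.5 z 0.0142 
nose 32.1 push 0.7 Fz 0.4 z 0.0142 
nose 36.2 push -0.0 Fz -0.6 z 0.0142 
nose 40.2 push 0.4 Fz -0.1 z 0.0142 
nose 44.1 push -1.0 Fz -1.2 z 0.0142 
True
 t13.6 p [ 0.5222 -0.0627  0.0142] F [ 1.0132 -0.0742 -1.1765] op 0.0094
```

No drag anywhere, so the mid packer is loose and the gap is over 8 mm: the thick one is needed. Withdraw mid, put it back, fetch thick.

Run:
```python
from h import *
p=FF-U*(.073+.03); manip.servo_line([*p,.0145],v=.1); manip.servo_line([*p,.12],v=.2)
manip.move_pose([.4636,.3975,.12],ori(.10)); manip.servo_line([.4636,.3975,.03],v=.15); manip.servo_line([.4636,.3975,.0145],v=.04,f_stop=5)
manip.open_gripper(); manip.servo_line([.4636,.3975,.12],v=.2); st('released')
im,d=manip.read_camera("side"); a=im
pick((.4674,.3036),.18,.017)
pre(.078,.017,.02)
b=manip.read_camera("side")[0]
o=np.hstack([cv2.resize(x,(400,400),interpolation=2) for x in(a[80:200,240:360],b[170:290,280:400])])
cv2.imwrite("pics/c3.png",o[:,:,::-1])
```

```text
released t19.4 p [0.4632 0.3972 0.1192] F [ 0.3542 -0.7389 -0.0967] op 0.0857
gripped t21.6 p [0.4675 0.3036 0.0172] F [-0.5096  0.0976  4.2676] op 0.0095
down t25.0 p [ 0.4532 -0.0572  0.0172] F [0.1049 0.0678 6.0987] op 0.0094
```

View pics/c3.png

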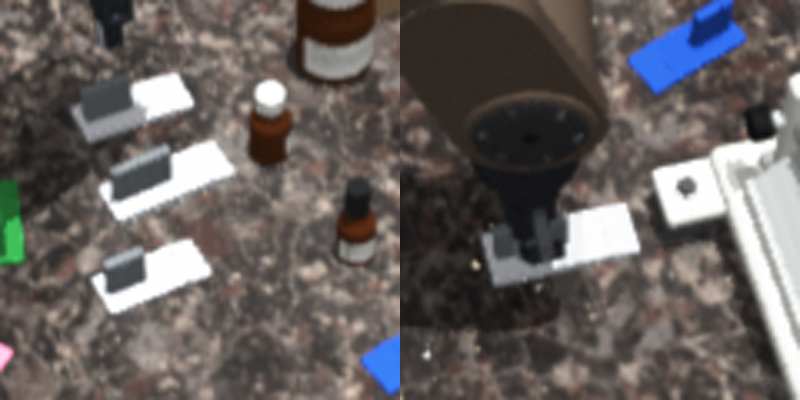

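Mid lies flat where it was, at left crop (130,105). Thick is held square with its nose at right crop (620,230). Insert it.

Run:
```python
from h import *
print(insert(.078,.0172,-.02,.045,fmax=14)); st()
```

```text
nose -15.8 push 0.4 Fz 3.1 z 0.0172 
nose -12.1 push 2.0 Fz 4.8 z 0.0172 
nose -8.0 push 1.8 Fz 4.6 z 0.0172 
nose -4.0 push 2.1 Fz 4.1 z 0.0172 
nose 0.0 push 2.3 Fz 3.7 z 0.0172 
nose 4.0 push 2.4 Fz 4.7 z 0.0172 
nose 7.1 push 0.8 Fz 4.7 z 0.0172 HIT
False
 t27.9 p [ 0.4803 -0.0592  0.0172] F [-0.8376 -0.4522  4.6916] op 0.0090
```

Contact at 7 mm nose depth is where the bevel should touch for a gap of about 8.6 mm, so not a dead stop. Continue slower with a force limit.

Run:
```python
from h import *
for n in np.arange(.008,.0165,.0015):
    hit=manip.servo_line([*(FF+U*(n-.078)),.0172],v=.008,f_stop=13); s=manip.sense()
    print('n %.1f push %.1f lat %.1f Fz %.1f op %.4f %s'%(((s['ee_pos'][:2]-FF)@U+.078)*1e3,-s['force'][:2]@U,s['force'][1],s['force'][2],s['opening'],hit))
    if hit: break
```

```text
n 7.1 push 7.1 lat 1.2 Fz 9.3 op 0.0089 False
n 8.1 push 9.3 lat -0.2 Fz 10.8 op 0.0090 False
n 9.5 push 9.4 lat 1.4 Fz 11.0 op 0.0090 False
n 11.0 push 10.2 lat 1.9 Fz 11.8 op 0.0091 False
n 12.4 push 9.7 lat 1.3 Fz 11.5 op 0.0089 False
n 13.9 push 10.4 lat 1.2 Fz 11.3 op 0.0091 False
```

Run:
```python
from h import *
for n in np.arange(.0185,.0456,.003):
    hit=manip.servo_line([*(FF+U*(n-.078)),.0174],v=.012,f_stop=9); s=manip.sense()
    f=-s['force'][:2]@U
    print('n %.1f push %.1f lat %.1f Fz %.1f op %.4f %s'%(((s['ee_pos'][:2]-FF)@U+.078)*1e3,f,s['force'][1],s['force'][2],s['opening'],hit))
    if hit or f>16: break
    if n>.0185 and n<.0225:
        b=manip.read_camera("side")[0]
b2=manip.read_camera("side")[0]
o=np.hstack([cv2.resize(x[170:290,280:400],(400,400),interpolation=2) for x in(b,b2)])
cv2.imwrite("pics/c4.png",o[:,:,::-1])
```

```text
n 17.2 push 7.8 lat 0.8 Fz 8.9 op 0.0091 False
n 20.0 push 9.1 lat 1.4 Fz 9.4 op 0.0094 False
n 23.2 push 8.4 lat 1.8 Fz 8.4 op 0.0095 False
n 26.3 push 7.9 lat 1.1 Fz 7.2 op 0.0090 False
n 29.4 push 7.9 lat 0.8 Fz 7.6 op 0.0087 False
n 32.4 push 7.0 lat 0.9 Fz 8.0 op 0.0093 False
n 35.4 push 8.6 lat 0.5 Fz 7.5 op 0.0089 False
n 38.3 push 7.8 lat 1.5 Fz 7.7 op 0.0092 False
n 41.4 push 7.1 lat 2.2 Fz 7.0 op 0.0092 False
n 44.4 push 7.0 lat 0.9 Fz 6.6 op 0.0092 False
```

View pics/c4.png

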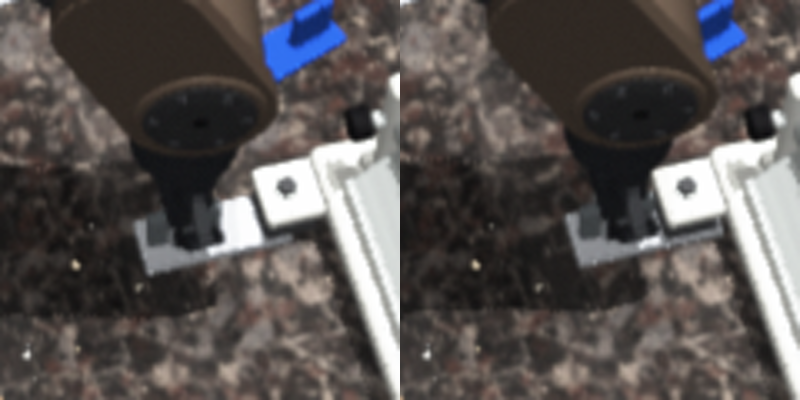

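Steady drag of about 7–8 N all the way home. Release, back off and check.

Run:
```python
from h import *
print(onz("side",[(376,237.5)],.007))
p=manip.sense()['ee_pos']; manip.open_gripper(); manip.servo_line([p[0],p[1],.13],v=.15)
manip.move_pose([.40,.35,.25],ori(0)); st()
out=[]
for n in("top","side"):
    im,d=manip.read_camera(n); np.savez(f"pics/{n}5.npz",im=im,d=d)
    hsv=cv2.cvtColor(im,cv2.COLOR_RGB2HSV); m=((hsv[:,:,2]>185)&(hsv[:,:,1]<40)).astype(np.uint8)
    W=onz(n,np.argwhere(np.ones((400,640)))[:,::-1],.011).reshape(400,640,3)
    rel=(W[...,:2]-FF); u=rel@U; w=rel@np.array([-U[1],U[0]])
    k=(m>0)&(u>-.09)&(u<-.012)&(abs(w)<.05)
    print(n,'rear u %.1f'%(u[k].min()*1e3)); 
    for c in(-.055,-.045,-.035,-.02):
        kk=k&(abs(u-c)<.004)
        if kk.any(): print(c,'w %.1f..%.1f'%(w[kk].min()*1e3,w[kk].max()*1e3))
a=np.load("pics/top5.npz")['im'];b=np.load("pics/side5.npz")['im']
o=np.hstack([cv2.resize(a[130:210,320:400],(400,400),interpolation=2),cv2.resize(b[190:270,310:390],(400,400),interpolation=2)])
o=np.vstack([o,np.hstack([a[120:270,170:420],b[50:200,200:450],np.zeros((150,300,3),np.uint8)])])
cv2.imwrite("pics/c5.png",o[:,:,::-1])
```

```text
[[ 0.5964 -0.0855  0.007 ]]
 t37.3 p [0.4004 0.3494 0.2496] F [ 0.362   0.1028 -0.153 ] op 0.0855
top rear u -65.6
-0.055 w -15.9..20.9
-0.045 w -18.3..21.5
-0.035 w -17.8..21.8
-0.02 w -17.1..19.8
side rear u -80.1
-0.055 w -20.7..18.1
-0.045 w -21.9..20.4
-0.035 w -21.7..20.7
-0.02 w -21.4..20.3
```

View pics/c5.png

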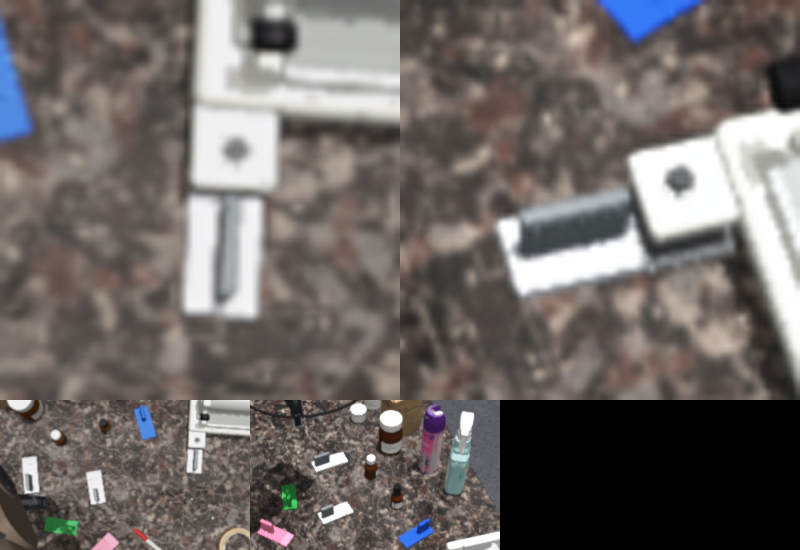

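Thick sits square under the lug. In the top crop, the plate spans (185–265, 195–318). The other two lie flat in the rack area, and bottles and jar look undisturbed. The nose is at 41–46 mm by the different readings, lateral offset about 1 mm. Hand in.

```bash
python3 -c "
from plant import manip
manip.pause(.3); manip.job_done()"
```

```text
the job is handed in; nothing more can be done
```

I handed the job in with the thick packer home under the short foot; no verdict is reported.

- **Mid packer:** it slid fully in with no drag above the roughly 1 N force noise, so it was loose. I put it back flat where it came from.
- **Thick packer:** its bevel touched at about 7 mm past the foot's front edge, which puts the gap near 8.6 mm. One force stop tripped there at a 9 N change. I went on more slowly and it went home with a steady push of 7–10 N, including about 2 N of friction on the worktop. The push never read above 10.4 N, against the 25 N limit.
- **Thin packer:** I never moved it.

**Last checks:**
- **Thick packer position:** the nose is about 41–46 mm past the edge, with the two views and the arm position differing by a few mm. It is within about 2 mm of the foot's middle and looks square, with the grip nearly at the foot. The weight on it was judged from the drag, not measured directly.
- **Disagreement:** the side view's automatic reading of the packer's rear edge (80 mm in front of the foot) did not match the top view (66 mm). I took it as a stray pixel and did not check it further.
- **Everything else:** the other two packers lie flat and well clear. The two small bottles looked undisturbed in the last picture. The arm never went near the jar, which was outside that picture. The gripper was open and clear of everything, at about 37 s on the clock.

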